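Close the sprung lid of a water-test case gently and bolt it

TASK

Close the water-test case: swing the open lid over and ease it down slowly all the way until it is fully shut; never let its spring snap it shut, because there are glass vials inside. Then slide the steel barrel bolt fully home through its keeper on the lid, and let go. Leave the mug, the soap bottle and the jar where they stand.

Things in the scene. Friction and masses are not known exactly. Their poses are not given: they have to be found in the camera images.
- case: Grey-blue plastic case, fixed. Origin centred in y on its underside, at counter height; x from -150 to +130 mm, y -77 to +77, 120 high. Top from x = -150 to -50: fixed deck with the bolt; from -50 to +130: open well with vials, covered by the lid. Hinge along x at y = +77; the shut lid reaches to y = -77, its handle beyond. Its yaw varies.
- lid (a joint): Lid angle, rad: 0 fully shut, 2.25 open, leaning well back past upright (starts at 2.15 to 2.25), where its weight holds it. The hinge has a closing spring: below about 1.9 rad spring and weight pull it shut, with up to 5 N at the handle near shut, and if let go, even 30 mm from shut, it snaps. Panel 178 x 155 x 20 mm; lid with handle 0.6 to 0.75 kg.
- lid_handle (a point): Middle of the lid's handle, the grip point: steel round bar, diameter 14 mm, parallel to the case's x, 104 mm clear between its two end arms, its axis 65 mm out from the lid's free edge (58 mm clear gap between bar and lid). Moves on a 220 mm circle about the hinge: open 260 mm above the counter, shut 110. It can turn between fingers. The point turns with the lid.
- lid_hinge (a point): Point on the hinge line opposite the handle's middle, at (40, 77, 100) mm in the case frame. At lid angle q the handle's middle lies from here at y = -220 cos q + 10 sin q mm along the case's y, and 220 sin q + 10 cos q mm up.
- bolt (a joint): Travel of the barrel bolt, m: 0 = drawn back, 0.040 = fully home against its stop, its end through the keeper. It slides along the case's +x, from the deck towards the lid, with 2 to 3 N of friction, and stays where it is left; starts at 0 to 0.008.
- bolt_knob (a point): Grip point on the bolt's upright steel knob: plain pin, diameter 16 mm, top 186 mm above the counter; the point is on its axis, 18 mm below the top, 48 above the deck. The rod (12 mm) lies 12 mm above the deck in two staples 25 mm high, 34 mm behind and 56 mm ahead of the knob's rearmost place.
- keeper (a point): Centre of the steel keeper (a 28 mm wide, 25 mm high staple) on the lid's outer face, which the bolt enters when the lid is shut.
- mug_mid (a point): White mug, 80 mm across, 90 mm high; its centre half-way up. Leave alone.
- soap_mid (a point): Soap bottle, 64 mm across, 180 mm high; its centre half-way up. Leave alone.
- jar_mid (a point): Glass jar, 70 mm across, 100 mm high; its centre half-way up. Leave alone.

How it is judged:
By the outcome, as a careful person would: the job done as asked, in the order asked, and still so for the second after the job is handed in, with the robot touching nothing.
It also fails if it takes over 58 s, if anything falls off the work surface, if the arm or the gripper's body presses on something with over 40 N, if the wrist force passes 120 N, or if a joint passes its speed limit or range.

ROBOT

A 6-joint arm with a two-finger parallel gripper is mounted at the origin on the work surface. World frame = base frame: x ahead of the robot, y to its left, z up, the work surface at z = 0. Lengths are in mm, angles in rad, forces in N, time in s.
With the tool pointing down it reaches from about 400 to 925 mm from the base axis. Payload 12.5 kg.
Tool frame: the origin (TCP) lies on the front face of the gripper's body, between the roots of the fingers; the fingertips stand 78 mm ahead of it and the grasp point (between the pads) lies 59 mm ahead of it (env.nose_length is the distance from the TCP to the fingertips, in mm); z points along the fingers, y is the line along which they close (so a half turn about z gives the same grasp; the last joint's range is limited). The gripper opens to 95 mm and grips with 3 to 60 N. Pads are 20 mm wide; open, the fingers measure 119 mm over their backs; the gripper's body (75 mm by 180 mm) begins 59 mm behind the grasp point.
Start: joints at [0.999, 0.491, 1.559, -0, 1.092, -0.106], TCP at [280.694, 558.434, 292.261] pointing down, gripper open.
Joint ranges: [-3.1, 3.1], [-0.84, 2.19], [0.05, 2.79], [-1.13, 4.28], [0.06, 2.93], [-2.69, 2.69]. Speed limits (rad/s): [2.22, 2.22, 2.79, 3.14, 3.14, 3.14].

INTERFACE

Orientations are given as [roll, pitch, yaw] about the fixed x, y, z axes, in that order (R = Rz(yaw) Ry(pitch) Rx(roll)).
In Python, from cell import env gives the robot as it stands.
- The arm moves only by the tool jog_arm, never from a script. Its argument "motion" is a list of rows, each a list of 7 numbers: the turn, a rotation vector about the tool's x, y, z in degrees, then the shift along the tool's x, y, z in mm, then the finger opening in mm, from 0 to 95.1. In form: [[wx, wy, wz, x, y, z, hand], ...]. A call has 1 to 10 rows; each row shifts and turns the commanded pose from where the row before left it, along the tool's axes as they then stand; what a row does not reach is not made up. A row lasts 1/8 s, in which the tool goes at most 62.5 mm and 10.7 degrees, less where a joint would pass 70% of its speed; a pose out of reach is approached as far as the arm can. A call is refused whole if a number of a shift passes 62.5 or a number of a turn 10.7, either way. A call with a gripper value outside its range is refused whole. The fingers move at their own pace and stop on an object; the grip force is fixed at half the most. Time passes only in rows, so rows that do not move let the fingers close. It gives the time, the measured TCP pose, the force, the opening and the grip force at its end, in the units of the state.
- env.state(): the state, without advancing time (a new reading comes with each control period).
- env.read_camera(name): name is "scene" or "top"; returns a dict with "color" (384x512x3 uint8, red, green, blue), "z_map" (384x512 float32, mm along the optical axis (not along the pixel's ray), 0 where there is no reading), "camera_matrix" (3x3 intrinsics, pixels), "k1" (the pictures are not rectified: a ray, as slopes to the right and down, at radius r is drawn at 1 + k1 r^2 times it, then the intrinsics apply), "world_to_cam" (4x4, takes a point from world to camera coordinates). Camera axes: x right, y up, looking along -z (the intrinsics and any distortion apply to the point x, -y, -z); pixel columns grow to the right and rows downward; lengths in mm; the calibration is good to about 2 mm. A picture is of the moment at which its call begins.
- env.job_done(): hands the job in; it is judged then, once.
Trained networks look in the newest picture that a camera, given by its name, has taken for a name from the list of things; names that differ only in an ending like _2 or _b are one class to them, and where a whole thing is asked for, a point or a joint stands for the part that bears it (a point fixed in the world has none). Each returns a list of dicts, best first, with "score" (0 to 1); they miss things now and then, are a little off and sometimes report something else, mostly with a low value. They report only what shows in the picture. A call takes as long as a camera call.
- env.recognise(camera, thing): "location" ([column, row] in pixels, amid what is visible of it).
The state is a dict: "t": time; "joints": joint angles; "qvel": joint speeds; "tau": joint torques, N m; "eef_pos": TCP position; "tcp_rot": TCP orientation; "ft_force": force on the tool from outside, world axes, zero at the start; "moment": the same for the moment, N m; "opening": opening from 0.0 (shut) to 1.0 (fully open); "grip_force": force on a finger pad.
Only numpy, scipy, OpenCV 4.12 (cv2) and the standard library are available. Lean on these libraries where they do the work, as an engineer would, in place of code of your own. Each camera call takes 0.05 s, during which the arm holds its last target. There are 200 camera calls.

## Working session

There is one attempt and no reset: what is moved stays moved. The work goes in short steps, Python scripts to look and compute and a tool call to move; the robot and the scene stay as the last step left them, time stands still between calls to the robot, and variables do not carry over. Pictures are saved under pics/ and viewed, at most 10 in all, crops included, and the job is handed in when it is done.

Besides the shell and the picture viewer there is one more tool, called after ">>>" in YAML: its name, and indented under it one key for each argument. jog_arm: Moves the arm, as the interface text tells. Its arguments: {"type":"object","properties":{"motion":{"type":"array"}},"required":["motion"]}

```bash
mkdir -p pics; ls; cat > h.py <<'E'
import numpy as np, cv2
from cell import env
from scipy.spatial.transform import Rotation as R
def pix2world(c,u,v,z=None):
    K=c["camera_matrix"];k=c["k1"]
    d=np.array([(u-K[0,2])/K[0,0],(v-K[1,2])/K[1,1]]);s=d.copy()
    for _ in range(20): s=d/(1+k*(s@s))
    if z is None:
        p=c["z_map"][max(0,int(v)-1):int(v)+2,max(0,int(u)-1):int(u)+2];p=p[p>0]
        z=np.median(p) if len(p) else np.nan
    pc=np.array([s[0]*z,-s[1]*z,-z,1]);return (np.linalg.inv(c["world_to_cam"])@pc)[:3]
def cloud(c):
    K=c["camera_matrix"];k=c["k1"];Z=c["z_map"];v,u=np.mgrid[:Z.shape[0],:Z.shape[1]]
    x=(u-K[0,2])/K[0,0];y=(v-K[1,2])/K[1,1];a,b=x.copy(),y.copy()
    for _ in range(20): f=1+k*(a*a+b*b);a,b=x/f,y/f
    P=np.stack([a*Z,-b*Z,-Z,np.ones_like(Z)],-1)@np.linalg.inv(c["world_to_cam"]).T
    P=P[...,:3];P[Z<=0]=np.nan;return P
def project(c,p):
    K=c["camera_matrix"];q=c["world_to_cam"]@np.r_[p,1];s=np.array([q[0],-q[1]])/-q[2];s=s*(1+c["k1"]*(s@s))
    return K[0,0]*s[0]+K[0,2],K[1,1]*s[1]+K[1,2]
E
python3 - <<'E'
from h import *
cs={n:env.read_camera(n) for n in("scene","top")}
for n,c in cs.items():
    print(n,np.round(np.linalg.inv(c["world_to_cam"])[:3,3]))
    for t in["case","lid_handle","lid_hinge","bolt_knob","keeper","mug_mid","soap_mid","jar_mid"]:
        for r in env.recognise(n,t)[:2]:
            print(t,np.round(r["location"]),round(r["score"],2),np.round(pix2world(c,*r["location"])))
im=np.hstack([cs[n]["color"] for n in cs])[...,::-1]
cv2.imwrite("pics/scene0.png",cs["scene"]["color"][...,::-1]);cv2.imwrite("pics/top0.png",cs["top"]["color"][...,::-1])
s=env.state();print(s)
E
```

```text
pics
scene [1088.  519.  974.]
case [270. 178.] 0.77 [526.  -6.  64.]
lid_handle [303. 186.] 0.55 [568. 143. 196.]
lid_hinge [304. 188.] 0.76 [574. 151. 203.]
bolt_knob [286. 137.] 0.46 [439. -33. 150.]
keeper [300. 189.] 0.9 [576. 141. 190.]
keeper [287. 133.] 0.26 [439. -29. 168.]
mug_mid [188. 136.] 0.7 [ 597. -292.   78.]
soap_mid [365. 264.] 0.73 [581. 359. 113.]
soap_mid [301. 187.] 0.15 [576. 144. 199.]
jar_mid [217. 220.] 0.91 [740.  13.  89.]
top [ 424.    6. 1288.]
case [234. 218.] 0.9 [540.  29.  85.]
lid_handle [194. 208.] 0.79 [559. 128. 183.]
lid_hinge [192. 206.] 0.67 [564. 134. 190.]
bolt_knob [258. 254.] 0.44 [440. -32. 186.]
keeper [192. 206.] 0.61 [563. 133. 190.]
mug_mid [359. 200.] 0.93 [ 593. -344.    4.]
soap_mid [118. 218.] 0.7 [544. 337. 127.]
soap_mid [258. 257.] 0.16 [431. -31. 187.]
jar_mid [252. 155.] 0.98 [715. -24. 101.]
{'t': 0.9, 'joints': array([ 9.99397593e-01,  4.90864476e-01,  1.55889728e+00, -4.15960224e-06,
        1.09171541e+00, -1.05576257e-01]), 'qvel': array([ 5.72108546e-05, -2.51171174e-04,  1.24352807e-04,  1.87720272e-03,
       -1.82892738e-03,  9.54649268e-04]), 'tau': array([ 9.47827575e-04, -6.12449241e+01, -2.58428407e+01,  6.93432125e-02,
        4.44298564e-02,  2.28447396e-05]), 'eef_pos': array([280.69342238, 558.42854872, 292.28396008]), 'tcp_rot': array([3.14147820e+00, 1.58413376e-05, 2.67577209e+00]), 'ft_force': array([ 0.21826846,  0.14954434, -0.04916083]), 'moment': array([-0.02183517,  0.05940434, -0.02275469]), 'grip_force': 0.0, 'opening': 1.0042560248085215}
```

```bash
python3 - <<'E'
import cv2
a=cv2.imread("pics/scene0.png")[80:320,130:430];b=cv2.imread("pics/top0.png")[110:310,80:400]
a=cv2.resize(a,(750,600),interpolation=3);cv2.imwrite("pics/s1.png",a);cv2.imwrite("pics/t1.png",cv2.resize(b,(800,500),interpolation=3))
E
```

```text
(no output)
```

View pics/s1.png

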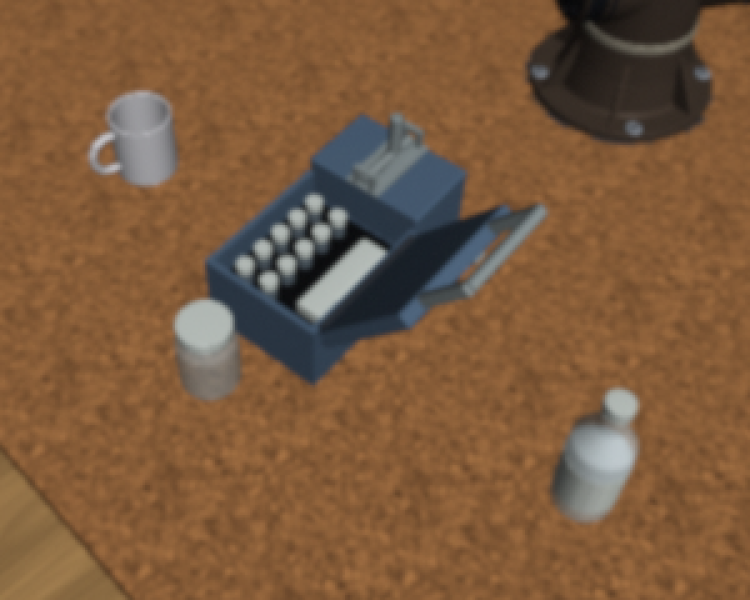

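View pics/t1.png

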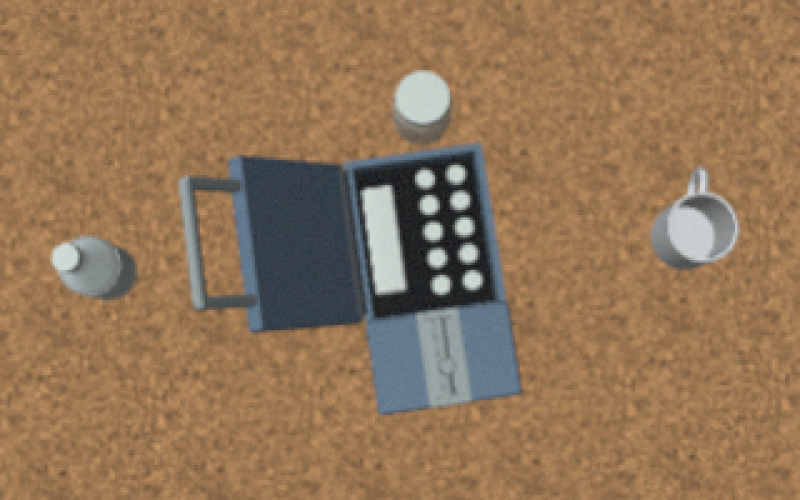

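The scene view shows the case with its open lid leaning toward +y, the handle bar sticking out, and the bolt on the deck. In the top crop, the bar is centred at about (193,242), i.e. full-frame (157,207). The knob is at about (259,256), and the soap, jar and mug are clear of the swing. Next I'll fit the case pose.

```bash
cat >> h.py <<'E'
def case2w(p,cx,cy,a): return np.r_[cx+p[0]*np.cos(a)-p[1]*np.sin(a),cy+p[0]*np.sin(a)+p[1]*np.cos(a),p[2]]
def hand(q,dx=0): return [40+dx,77-220*np.cos(q)+10*np.sin(q),100+220*np.sin(q)+10*np.cos(q)]
E
python3 - <<'E'
from h import *
from scipy.optimize import least_squares
c=env.read_camera("top")
f=lambda u,v:(80+u/2.5-.3,110+v/2.5-.3)
obs=[([-150,77,120],f(381,413)),([-150,-77,120],f(521,393)),([130,-77,100],f(480,146)),([130,77,100],f(347,163))]
hb=[f(187,178),f(199,307)]
def res(x,full=False):
    r=[np.subtract(project(c,case2w(p,*x[:3])),o) for p,o in obs]
    r.append(np.subtract(project(c,case2w(hand(x[3],0),*x[:3])),np.mean(hb,0)))
    return np.concatenate(r)
s=least_squares(res,[530,20,0.1,2.2]);x=s.x;print(x,np.round(s.fun,1))
print("handle",case2w(hand(x[3]),*x[:3]),"hinge",case2w([40,77,100],*x[:3]))
P=cloud(c)
for u,v in [(157,207),(156,205),(155,195),(158,220)]:print(u,v,P[v,u])
m=(abs(P[...,2]-183)<10)&(np.hypot(P[...,0]-440,P[...,1]+32)<40);print("knob",m.sum(),np.median(P[m],0))
# points in case frame
Q=P-np.r_[x[0],x[1],0];ca,sa=np.cos(x[2]),np.sin(x[2]);Qc=np.stack([Q[...,0]*ca+Q[...,1]*sa,-Q[...,0]*sa+Q[...,1]*ca,Q[...,2]],-1)
print("knob case",np.median(Qc[m],0))
m=(Qc[...,2]>235)&(abs(Qc[...,0]-40)<60)&(Qc[...,1]>150);print("bar",m.sum(),np.median(Qc[m],0),Qc[m].min(0),Qc[m].max(0))
E
```

```text
[ 5.42132779e+02 -2.03800413e+01  1.18614203e-01  2.26213115e+00] [-0.7  1.1  0.8  0.6  0.7 -1.3 -0.8 -0.4 -0.  -0.1]
handle [555.22979075 207.74118286 263.11138495] hinge [572.73982955  60.81237479 100.        ]
157 207 [552.72165439 205.034785   275.29539204]
156 205 [557.8731702  207.96722806 272.45600668]
155 195 [582.14975675 211.04027531 269.55806454]
158 220 [522.33944891 202.98173572 273.1168509 ]
knob 30 [434.18821055 -33.66395635 185.45412898]
knob case [-108.01783123   -0.25115336  185.45412898]
bar 391 [ 39.76648716 220.78491181 269.64821462] [-19.9306407  190.25586825 235.19388116] [ 99.76622987 231.27731289 275.95195117]
```

>>> jog_arm:
  motion:
    - [0, 0, -8.4, 0, 0, -25, 95]
    - [0, 0, -8.4, 0, 0, -25, 95]
    - [0, 0, -8.4, 0, 0, -25, 95]
    - [0, 0, -8.4, 0, 0, -25, 95]

```text
t: 1.45
eef_pos: [280.7, 558.4, 393.1]
tcp_rot: [3.142, 0.0, -3.016]
ft_force: [0.2, 1.1, 0.3]
opening: 0.999
grip_force: 0.0
```

>>> jog_arm:
  motion:
    - [0, 0, 0, -29, -47.8, 0, 95]
    - [0, 0, 0, -29, -47.8, 0, 95]
    - [0, 0, 0, -29, -47.8, 0, 95]
    - [0, 0, 0, -29, -47.8, 0, 95]
    - [0, 0, 0, -29, -47.8, 0, 95]
    - [0, 0, 0, -29, -47.8, 0, 95]
    - [0, 0, 0, -29, -47.8, 0, 95]
    - [0, 0, 0, -29, -47.8, 0, 95]
    - [0, 0, 0, 0, 0, 0, 95]

```text
t: 2.58
eef_pos: [558.8, 203.9, 391.8]
tcp_rot: [-3.141, -0.0, -3.025]
ft_force: [-0.7, -0.2, -0.7]
opening: 1.001
grip_force: 0.0
```

>>> jog_arm:
  motion:
    - [0, 0, 0, 3, 2, 25, 95]
    - [0, 0, 0, 0, 0, 25, 95]
    - [0, 0, 0, 0, 0, 16, 95]
    - [0, 0, 0, 0, 0, 0, 95]

```text
t: 3.08
eef_pos: [553.4, 208.7, 325.6]
tcp_rot: [-3.142, -0.002, -3.02]
ft_force: [-0.1, 0.4, 0.9]
opening: 1.003
grip_force: 0.0
```

```bash
python3 - <<'E'
from h import *
out=[]
for n,(a,b,c,d) in {"scene":(100,300,180,400),"top":(110,310,80,300)}.items():
    im=env.read_camera(n)["color"][a:b,c:d,::-1];out.append(cv2.resize(im,(400,364),interpolation=3))
cv2.imwrite("pics/g1.png",np.hstack(out))
E
```

```text
(no output)
```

View pics/g1.png

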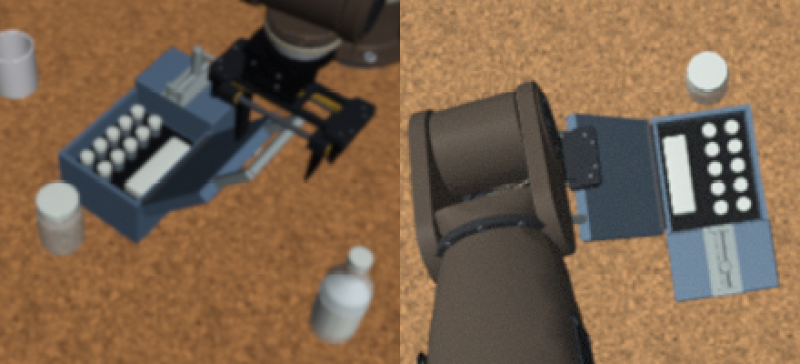

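The open fingers straddle the bar: the left one is at about (243,115), the right one at about (312,160), with the bar between them. Closing now.

>>> jog_arm:
  motion:
    - [0, 0, 0, 0, 0, 0, 0]
    - [0, 0, 0, 0, 0, 0, 0]
    - [0, 0, 0, 0, 0, 0, 0]
    - [0, 0, 0, 0, 0, 0, 0]
    - [0, 0, 0, 0, 0, 0, 0]
    - [0, 0, 0, 0, 0, 0, 0]

```text
t: 3.92
eef_pos: [553.8, 208.3, 326.3]
tcp_rot: [3.142, 0.0, -3.021]
ft_force: [-0.1, -0.4, -0.3]
opening: 0.423
grip_force: 0.0
```

```bash
cat > plan.py <<'E'
from h import *
import sys
X=(542.13,-20.38,0.1186)
s=env.state();p=s["eef_pos"].copy();T=R.from_euler("xyz",s["tcp_rot"]).as_matrix()
g=p+59*T[:,2];print("t",round(s["t"],2),"grasp",np.round(g,1),"F",np.round(s["ft_force"],1),"op mm",95.1*s["opening"],s["grip_force"])
a=X[2];d=g-np.r_[X[0],X[1],0];gc=np.r_[d[0]*np.cos(a)+d[1]*np.sin(a),-d[0]*np.sin(a)+d[1]*np.cos(a),d[2]]
r=np.hypot(gc[1]-77,gc[2]-100);q=np.arctan2(gc[2]-100,-(gc[1]-77))-np.arctan2(10,220)
print("case",np.round(gc,1),"r",r.round(1),"(220.2) q",q.round(3))
E
python3 plan.py
```

```text
t 3.92 grasp [553.8 208.3 267.3] F [-0.1 -0.4 -0.3] op mm 40.242336612224825 0.0
case [ 38.7 225.7 267.3] r 223.8 (220.2) q 2.252
```

>>> jog_arm:
  motion:
    - [0, 0, 0, 0, 0, 0, 0]
    - [0, 0, 0, 0, 0, 0, 0]
    - [0, 0, 0, 0, 0, 0, 0]
    - [0, 0, 0, 0, 0, 0, 0]
    - [0, 0, 0, 0, 0, 0, 0]
    - [0, 0, 0, 0, 0, 0, 0]

```text
t: 4.68
eef_pos: [553.9, 207.9, 326.0]
tcp_rot: [-3.141, -0.0, -3.021]
ft_force: [1.2, -5.1, -2.6]
opening: 0.14
grip_force: 30.0
```

```bash
cat >> plan.py <<'E'
if len(sys.argv)>2:
    # arc from current q through steps; keep actual offset of grasp relative to ideal circle
    qs=q+np.cumsum([float(sys.argv[1])]*int(sys.argv[2]))
    ph=np.r_[q,qs]+np.arctan2(10,220)
    A=np.stack([-r*np.cos(ph),r*np.sin(ph)],1);D=np.diff(A,axis=0);D[:,1]*=-1
    print("tool y,z steps:",np.round(D,1).tolist(),"qend",qs[-1])
E
python3 plan.py -.06 10
```

```text
t 4.67 grasp [553.9 207.8 267. ] F [ 1.2 -5.1 -2.6] op mm 13.303349458108706 30.00139743089676
case [ 38.6 225.2 267. ] r 223.3 (220.2) q 2.251
tool y,z steps: [[-10.3, -8.6], [-10.8, -8.0], [-11.2, -7.3], [-11.7, -6.6], [-12.0, -5.9], [-12.4, -5.2], [-12.6, -4.4], [-12.9, -3.6], [-13.1, -2.9], [-13.2, -2.1]] qend 1.651220337113339
```

>>> jog_arm:
  motion:
    - [0, 0, 0, 0, -5, -4.2, 0]
    - [0, 0, 0, 0, -8, -6, 0]
    - [0, 0, 0, 0, -11, -7.3, 0]
    - [0, 0, 0, 0, -11.4, -6.6, 0]
    - [0, 0, 0, 0, -11.8, -5.9, 0]
    - [0, 0, 0, 0, -12.2, -5.2, 0]
    - [0, 0, 0, 0, -12.4, -4.4, 0]
    - [0, 0, 0, 0, -12.6, -3.6, 0]

```text
t: 5.68
eef_pos: [563.9, 124.2, 371.8]
tcp_rot: [3.14, 0.003, -3.021]
ft_force: [-1.8, 1.9, 6.7]
opening: 0.137
grip_force: 30.0
```

```bash
sed -i 's/A=np.stack(\[-r\*np.cos(ph),r\*np.sin(ph)\]/A=220.2*np.stack([-np.cos(ph),np.sin(ph)]/' plan.py; python3 plan.py -.06 10
```

```text
t 5.67 grasp [564.1 124.3 312.8] F [-1.8  1.9  6.7] op mm 13.062496853851101 30.003263354301453
case [ 38.9 141.  312.8] r 222.3 (220.2) q 1.818
tool y,z steps: [[-12.8, -3.4], [-12.9, -2.7], [-13.1, -1.9], [-13.2, -1.1], [-13.2, -0.3], [-13.2, 0.5], [-13.1, 1.3], [-13.0, 2.1], [-12.9, 2.9], [-12.7, 3.6]] qend 1.2176751550513658
```

>>> jog_arm:
  motion:
    - [0, 0, 0, 0, -12.8, -3.2, 0]
    - [0, 0, 0, 0, -12.9, -2.5, 0]
    - [0, 0, 0, 0, -13.1, -1.8, 0]
    - [0, 0, 0, 0, -13.2, -1, 0]
    - [0, 0, 0, 0, -13.2, -0.3, 0]
    - [0, 0, 0, 0, -13.2, 0.5, 0]
    - [0, 0, 0, 0, -13.1, 1.3, 0]
    - [0, 0, 0, 0, -13, 2.1, 0]
    - [0, 0, 0, 0, -12.9, 2.9, 0]
    - [0, 0, 0, 0, -12.7, 3.6, 0]

```text
t: 6.92
eef_pos: [579.5, -5.5, 367.2]
tcp_rot: [3.141, -0.001, -3.021]
ft_force: [0.4, -0.9, -1.0]
opening: 0.141
grip_force: 30.0
```

```bash
python3 plan.py -.05 10
```

```text
t 6.92 grasp [579.4  -5.4 308.2] F [ 0.4 -0.9 -1. ] op mm 13.429152801688934 29.997200667858124
case [ 38.8  10.4 308.2] r 218.6 (220.2) q 1.216
tool y,z steps: [[-10.4, 3.6], [-10.2, 4.1], [-10.0, 4.6], [-9.7, 5.1], [-9.5, 5.6], [-9.2, 6.1], [-8.9, 6.5], [-8.5, 7.0], [-8.2, 7.4], [-7.8, 7.8]] qend 0.7158906064396278
```

>>> jog_arm:
  motion:
    - [0, 0, 0, 0, -10.3, 3.6, 0]
    - [0, 0, 0, 0, -10.2, 4.1, 0]
    - [0, 0, 0, 0, -10, 4.6, 0]
    - [0, 0, 0, 0, -9.7, 5.2, 0]
    - [0, 0, 0, 0, -9.5, 5.7, 0]
    - [0, 0, 0, 0, -9.2, 6.2, 0]
    - [0, 0, 0, 0, -8.9, 6.6, 0]
    - [0, 0, 0, 0, -8.5, 7.1, 0]
    - [0, 0, 0, 0, -8.1, 7.5, 0]
    - [0, 0, 0, 0, -7.7, 7.9, 0]

```text
t: 8.18
eef_pos: [590.7, -96.6, 308.7]
tcp_rot: [3.142, -0.0, -3.021]
ft_force: [-4.2, -2.3, 0.4]
opening: 0.139
grip_force: 30.0
```

```bash
sed -i 's/gc\[1\]-77/gc[1]-80/g' plan.py; python3 plan.py -.035 10
```

```text
t 8.18 grasp [590.7 -96.6 249.7] F [-4.2 -2.3  0.4] op mm 13.25709572898404 29.997945427894592
case [ 39.2 -81.4 249.7] r 220.2 (220.2) q 0.702
tool y,z steps: [[-5.1, 5.7], [-4.9, 5.9], [-4.7, 6.1], [-4.5, 6.2], [-4.3, 6.4], [-4.1, 6.5], [-3.8, 6.7], [-3.6, 6.8], [-3.4, 6.9], [-3.1, 7.1]] qend 0.35226949427955734
```

>>> jog_arm:
  motion:
    - [0, 0, 0, 0, -5.1, 5.7, 0]
    - [0, 0, 0, 0, -4.9, 5.9, 0]
    - [0, 0, 0, 0, -4.7, 6.1, 0]
    - [0, 0, 0, 0, -4.5, 6.2, 0]
    - [0, 0, 0, 0, -4.3, 6.4, 0]
    - [0, 0, 0, 0, -4.1, 6.5, 0]
    - [0, 0, 0, 0, -3.8, 6.7, 0]
    - [0, 0, 0, 0, -3.6, 6.8, 0]
    - [0, 0, 0, 0, -3.4, 6.9, 0]
    - [0, 0, 0, 0, -3.1, 7.1, 0]

```text
t: 9.43
eef_pos: [595.8, -137.6, 244.6]
tcp_rot: [-3.141, 0.0, -3.021]
ft_force: [-3.9, -2.3, -1.9]
opening: 0.141
grip_force: 30.0
```

```bash
python3 plan.py -.02 10
```

```text
t 9.43 grasp [ 595.8 -137.6  185.6] F [-3.9 -2.3 -1.9] op mm 13.41749516535117 29.99893695116043
case [  39.4 -122.7  185.6] r 220.0 (220.2) q 0.354
tool y,z steps: [[-1.7, 4.1], [-1.6, 4.1], [-1.5, 4.1], [-1.4, 4.2], [-1.3, 4.2], [-1.3, 4.2], [-1.2, 4.2], [-1.1, 4.3], [-1.0, 4.3], [-0.9, 4.3]] qend 0.1539468373170171
```

>>> jog_arm:
  motion:
    - [0, 0, 0, 0, -1.7, 4.1, 0]
    - [0, 0, 0, 0, -1.6, 4.1, 0]
    - [0, 0, 0, 0, -1.5, 4.1, 0]
    - [0, 0, 0, 0, -1.4, 4.2, 0]
    - [0, 0, 0, 0, -1.3, 4.2, 0]
    - [0, 0, 0, 0, -1.3, 4.2, 0]
    - [0, 0, 0, 0, -1.2, 4.2, 0]
    - [0, 0, 0, 0, -1.1, 4.3, 0]
    - [0, 0, 0, 0, -1, 4.3, 0]
    - [0, 0, 0, 0, -0.9, 4.3, 0]

```text
t: 10.68
eef_pos: [597.4, -150.8, 202.7]
tcp_rot: [-3.141, 0.0, -3.021]
ft_force: [-3.9, -5.7, -1.4]
opening: 0.137
grip_force: 30.0
```

>>> jog_arm:
  motion:
    - [0, 0, 0, 0, -0.6, 3, 0]
    - [0, 0, 0, 0, -0.5, 3, 0]
    - [0, 0, 0, 0, -0.4, 3, 0]
    - [0, 0, 0, 0, -0.3, 2.5, 0]
    - [0, 0, 0, 0, -0.2, 2.5, 0]
    - [0, 0, 0, 0, -0.2, 2, 0]
    - [0, 0, 0, 0, -0.1, 2, 0]
    - [0, 0, 0, 0, -0.1, 2, 0]
    - [0, 0, 0, 0, -0.1, 2, 0]
    - [0, 0, 0, 0, 0, 2, 0]

```text
t: 11.92
eef_pos: [597.9, -154.5, 179.0]
tcp_rot: [-3.139, 0.001, -3.021]
ft_force: [-6.0, -15.3, -1.6]
opening: 0.136
grip_force: 30.0
```

```bash
python3 plan.py
```

```text
t 11.93 grasp [ 598.  -154.7  120. ] F [ -6.  -15.3  -1.6] op mm 12.959246639652392 29.995655715465546
case [  39.5 -139.9  120. ] r 220.9 (220.2) q 0.045
```

>>> jog_arm:
  motion:
    - [0, 0, 0, 0, -0.4, 1, 0]
    - [0, 0, 0, 0, -0.3, 1, 0]
    - [0, 0, 0, 0, -0.3, 1, 0]
    - [0, 0, 0, 0, 0, 1, 0]
    - [0, 0, 0, 0, 0, 1, 0]
    - [0, 0, 0, 0, 0, 1, 0]
    - [0, 0, 0, 0, 0, 1, 0]
    - [0, 0, 0, 0, 0, 1, 0]

```text
t: 12.92
eef_pos: [598.0, -155.3, 170.9]
tcp_rot: [-3.139, 0.001, -3.021]
ft_force: [-5.5, -13.7, -1.9]
opening: 0.139
grip_force: 30.0
```

>>> jog_arm:
  motion:
    - [0, 0, 0, 0, 0, 0.5, 0]
    - [0, 0, 0, 0, 0, 0.5, 0]
    - [0, 0, 0, 0, 0, 0.5, 0]
    - [0, 0, 0, 0, 0, 0.5, 0]

```text
t: 13.42
eef_pos: [598.0, -155.4, 169.0]
tcp_rot: [-3.139, 0.001, -3.021]
ft_force: [-5.2, -13.7, -2.8]
opening: 0.139
grip_force: 30.0
```

>>> jog_arm:
  motion:
    - [0, 0, 0, 0, 0, 0.5, 0]
    - [0, 0, 0, 0, 0, 0.5, 0]
    - [0, 0, 0, 0, 0, 0.5, 0]
    - [0, 0, 0, 0, 0, 0.5, 0]

```text
t: 13.92
eef_pos: [598.0, -155.5, 167.0]
tcp_rot: [-3.139, 0.001, -3.021]
ft_force: [-5.3, -13.9, -3.3]
opening: 0.139
grip_force: 30.0
```

>>> jog_arm:
  motion:
    - [0, 0, 0, 0, 0, 0.5, 0]
    - [0, 0, 0, 0, 0, 0.5, 0]
    - [0, 0, 0, 0, 0, 0.5, 0]
    - [0, 0, 0, 0, 0, 0.5, 0]

```text
t: 14.42
eef_pos: [598.0, -155.7, 165.0]
tcp_rot: [-3.139, 0.001, -3.021]
ft_force: [-5.1, -15.7, -3.2]
opening: 0.138
grip_force: 30.0
```

```bash
cat > look.py <<'E'
from h import *
import sys
out=[]
for n,(a,b,c,d) in {"scene":(100,280,150,350),"top":(140,280,150,350)}.items():
    im=env.read_camera(n)["color"][a:b,c:d,::-1];out.append(cv2.resize(im,(400,400),interpolation=3))
cv2.imwrite(sys.argv[1],np.hstack(out))
P=cloud(env.read_camera("top"));x,y,a=542.13,-20.38,.1186
Q=P-np.r_[x,y,0];ca,sa=np.cos(a),np.sin(a);C=np.stack([Q[...,0]*ca+Q[...,1]*sa,-Q[...,0]*sa+Q[...,1]*ca,Q[...,2]],-1)
for y0 in(40,0,-20,-40,-60,-70):
    m=(abs(C[...,1]-y0)<8)&(C[...,0]>65)&(C[...,0]<120)&(C[...,2]<160);d=(abs(C[...,1]-y0)<8)&(C[...,0]<-60)&(C[...,0]>-145)&(C[...,2]<140)
    print(y0,m.sum(),np.median(C[m][:,2]) if m.any() else 0,"deck",np.median(C[d][:,2]) if d.any() else 0)
E
python3 look.py pics/l1.png
```

```text
40 119 124.29999537237995 deck 120.59536386144873
0 116 124.49259104539726 deck 136.09592687091936
-20 116 124.82266239912178 deck 122.35103299420325
-40 115 125.0255029684945 deck 0
-60 83 124.44096035076154 deck 0
-70 53 122.1147216589925 deck 0
```

View pics/l1.png

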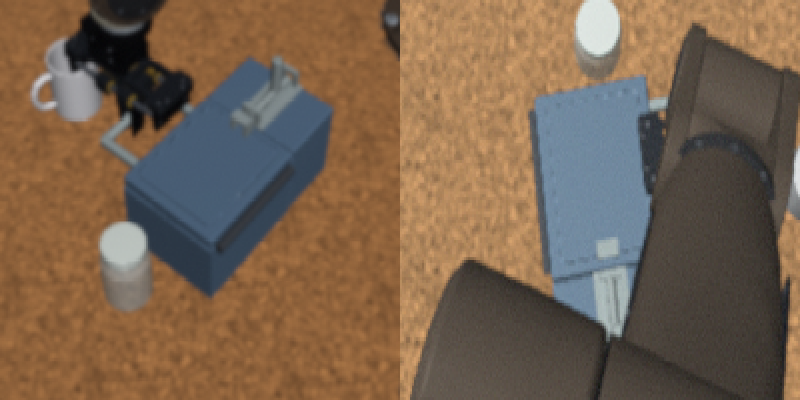

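>>> jog_arm:
  motion:
    - [0, 0, 0, 0, -0.4, 0.5, 0]
    - [0, 0, 0, 0, -0.4, 0.5, 0]
    - [0, 0, 0, 0, -0.2, 0.5, 0]
    - [0, 0, 0, 0, 0, 0.5, 0]

```text
t: 15.08
eef_pos: [598.0, -155.9, 162.8]
tcp_rot: [-3.14, 0.001, -3.021]
ft_force: [-4.6, -10.5, -2.5]
opening: 0.137
grip_force: 30.0
```

```bash
python3 plan.py; python3 - <<'E'
from h import *
for n in("scene","top"):
    P=cloud(env.read_camera(n));x,y,a=542.13,-20.38,.1186
    Q=P-np.r_[x,y,0];ca,sa=np.cos(a),np.sin(a);C=np.stack([Q[...,0]*ca+Q[...,1]*sa,-Q[...,0]*sa+Q[...,1]*ca,Q[...,2]],-1)
    m=(abs(C[...,1]+140)<12)&(C[...,0]>65)&(C[...,0]<100)&(C[...,2]>85)&(C[...,2]<150)
    print(n,m.sum(),"bar y,z pct",np.percentile(C[m][:,1],[10,50,90]) if m.any() else 0,np.percentile(C[m][:,2],[50,80,95]) if m.any() else 0)
    m=(C[...,0]>-30)&(C[...,0]<120)&(abs(C[...,1])<65)&(C[...,2]>110)&(C[...,2]<140);c,*_=np.linalg.lstsq(np.c_[C[m][:,:2],np.ones(m.sum())],C[m][:,2],rcond=None);print("lid plane",c,m.sum())
    m=(C[...,0]>-145)&(C[...,0]<-70)&(abs(C[...,1]+50)<20)&(C[...,2]>110)&(C[...,2]<130);print("deck",m.sum(),np.median(C[m][:,2]) if m.any() else 0)
    m=(C[...,0]>-145)&(C[...,0]<-70)&(abs(C[...,1]-50)<20)&(C[...,2]>110)&(C[...,2]<130);print("deck+",m.sum(),np.median(C[m][:,2]) if m.any() else 0)
E
```

```text
t 15.07 grasp [ 598.1 -156.   103.8] F [ -4.6 -10.5  -2.5] op mm 13.026721618877486 29.995726346969604
case [  39.5 -141.3  103.8] r 221.3 (220.2) q -0.028
scene 54 bar y,z pct [-144.36083087 -138.77253829 -133.90615095] [114.95480953 116.87430024 118.20036104]
lid plane [-8.52280390e-03 -7.29345419e-04  1.24261111e+02] 2047
deck 239 119.6565512139141
deck+ 273 120.11038840996912
top 0 bar y,z pct 0 0
lid plane [-3.92433055e-03 -2.96853335e-04  1.24179095e+02] 2483
deck 0 0
deck+ 31 119.89021331240588
```

>>> jog_arm:
  motion:
    - [0, 0, 0, 0, 0, 0.5, 0]
    - [0, 0, 0, 0, 0, 0.5, 0]
    - [0, 0, 0, 0, 0, 0.5, 0]
    - [0, 0, 0, 0, 0, 0, 0]

```text
t: 15.68
eef_pos: [598.1, -155.9, 161.8]
tcp_rot: [-3.14, 0.001, -3.021]
ft_force: [-5.8, -10.5, 2.8]
opening: 0.143
grip_force: 30.0
```

>>> jog_arm:
  motion:
    - [0, 0, 0, 0, 0, 0.7, 0]
    - [0, 0, 0, 0, 0, 0.7, 0]
    - [0, 0, 0, 0, 0, 0, 0]

```text
t: 16.05
eef_pos: [598.0, -155.9, 160.9]
tcp_rot: [-3.139, 0.001, -3.021]
ft_force: [-8.0, -10.0, 6.0]
opening: 0.138
grip_force: 30.0
```

>>> jog_arm:
  motion:
    - [0, 0, 0, 0, 0, 0.8, 0]
    - [0, 0, 0, 0, 0, 0.8, 0]
    - [0, 0, 0, 0, 0, 0.8, 0]
    - [0, 0, 0, 0, 0, 0, 0]
    - [0, 0, 0, 0, 0, 0, 0]

```text
t: 16.68
eef_pos: [598.1, -156.0, 159.2]
tcp_rot: [-3.139, 0.002, -3.021]
ft_force: [-10.4, -9.0, 13.7]
opening: 0.142
grip_force: 30.0
```

```bash
python3 - <<'E'
from h import *
for n in("scene","top"):
    P=cloud(env.read_camera(n));x,y,a=542.13,-20.38,.1186
    Q=P-np.r_[x,y,0];ca,sa=np.cos(a),np.sin(a);C=np.stack([Q[...,0]*ca+Q[...,1]*sa,-Q[...,0]*sa+Q[...,1]*ca,Q[...,2]],-1)
    m=(C[...,0]>-30)&(C[...,0]<120)&(abs(C[...,1])<65)&(C[...,2]>110)&(C[...,2]<140);c,*_=np.linalg.lstsq(np.c_[C[m][:,:2],np.ones(m.sum())],C[m][:,2],rcond=None);print("lid plane",c,m.sum())
    m=(abs(C[...,1]+140)<12)&(C[...,0]>65)&(C[...,0]<100)&(C[...,2]>85)&(C[...,2]<150)
    if m.any(): print(np.percentile(C[m][:,2],[50,80,95]))
E
```

```text
lid plane [-7.33862956e-03  1.39909508e-02  1.23026189e+02] 2033
[112.37284343 113.72264277 115.34534038]
lid plane [-2.34490481e-03  1.37354069e-02  1.22950075e+02] 2469
```

>>> jog_arm:
  motion:
    - [0, 0, 0, 0, 0, -0.6, 0]
    - [0, 0, 0, 0, 0, -0.6, 0]
    - [0, 0, 0, 0, 0, -0.6, 0]
    - [0, 0, 0, 0, 0, -0.6, 0]
    - [0, 0, 0, 0, 0, 0, 0]

```text
t: 17.4
eef_pos: [598.1, -155.9, 160.9]
tcp_rot: [-3.139, 0.001, -3.021]
ft_force: [-6.9, -9.6, 5.2]
opening: 0.139
grip_force: 30.0
```

>>> jog_arm:
  motion:
    - [0, 0, 0, 0, 0, 0, 20]
    - [0, 0, 0, 0, 0, 0, 30]
    - [0, 0, 0, 0, 0, 0, 40]
    - [0, 0, 0, 0, 0, 0, 50]
    - [0, 0, 0, 0, 0, 0, 50]

```text
t: 18.02
eef_pos: [597.9, -154.5, 160.1]
tcp_rot: [3.142, 0.0, -3.021]
ft_force: [-0.3, -1.0, -0.1]
opening: 0.515
grip_force: 0.0
```

```bash
python3 - <<'E'
from h import *
for n in("scene",):
    P=cloud(env.read_camera(n));x,y,a=542.13,-20.38,.1186
    Q=P-np.r_[x,y,0];ca,sa=np.cos(a),np.sin(a);C=np.stack([Q[...,0]*ca+Q[...,1]*sa,-Q[...,0]*sa+Q[...,1]*ca,Q[...,2]],-1)
    m=(C[...,0]>-30)&(C[...,0]<120)&(abs(C[...,1])<65)&(C[...,2]>110)&(C[...,2]<140);c,*_=np.linalg.lstsq(np.c_[C[m][:,:2],np.ones(m.sum())],C[m][:,2],rcond=None);print("lid plane",c,m.sum())
    m=(abs(C[...,1]+140)<12)&(C[...,0]>65)&(C[...,0]<100)&(C[...,2]>85)&(C[...,2]<150)
    if m.any(): print(np.percentile(C[m][:,2],[50,80,95]))
E
```

```text
lid plane [-7.44029008e-03  2.89083049e-03  1.23947088e+02] 2035
[114.50443847 116.29684568 118.08371266]
```

>>> jog_arm:
  motion:
    - [0, 0, 0, 0, 0, -20, 50]
    - [0, 0, 0, 0, 0, -35, 50]
    - [0, 0, 0, 0, 0, -35, 60]
    - [0, 0, 0, 0, 0, -35, 70]
    - [0, 0, 0, 30, 28, 0, 70]
    - [0, 0, 0, 30, 28, 0, 70]
    - [0, 0, 0, 30, 28, 0, 70]
    - [0, 0, 0, 30, 28, 0, 70]
    - [0, 0, 0, 27, 28, 0, 70]
    - [0, 0, 0, 0, 0, 0, 70]

```text
t: 19.32
eef_pos: [433.6, -32.2, 285.5]
tcp_rot: [3.141, 0.0, -3.02]
ft_force: [1.2, -0.1, 0.2]
opening: 0.74
grip_force: 0.0
```

```bash
python3 plan.py; python3 look.py pics/k1.png >/dev/null
```

```text
t 19.32 grasp [433.6 -32.2 226.5] F [ 1.2 -0.1  0.2] op mm 70.32979415715783 0.0
case [-109.2    1.1  226.5] r 149.1 (220.2) q 0.968
```

View pics/k1.png

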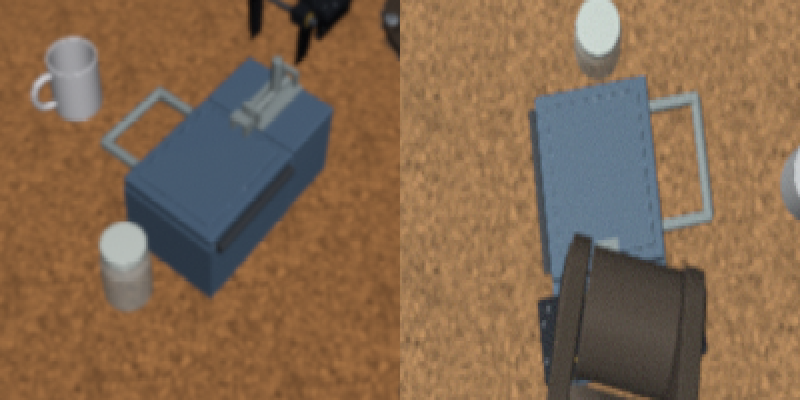

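The lid is shut and the mug and jar haven't moved. The open fingers sit above the knob, which is at about (278,68) in the left view. Descending and gripping.

>>> jog_arm:
  motion:
    - [0, 0, 0, 0, 0, 20, 70]
    - [0, 0, 0, 0, 0, 20, 70]
    - [0, 0, 0, 0, 0, 14, 70]
    - [0, 0, 0, 0, 0, 0, 0]
    - [0, 0, 0, 0, 0, 0, 0]
    - [0, 0, 0, 0, 0, 0, 0]
    - [0, 0, 0, 0, 0, 0, 0]
    - [0, 0, 0, 0, 0, 0, 0]
    - [0, 0, 0, 0, 0, 0, 0]
    - [0, 0, 0, 0, 0, 0, 0]

```text
t: 20.72
eef_pos: [434.9, -32.7, 231.2]
tcp_rot: [3.14, 0.0, -3.022]
ft_force: [-0.0, 6.9, 2.9]
opening: 0.161
grip_force: 30.0
```

>>> jog_arm:
  motion:
    - [0, 0, 0, -4, 0, 0, 0]
    - [0, 0, 0, -4, 0, 0, 0]
    - [0, 0, 0, -4, 0, 0, 0]
    - [0, 0, 0, -4, 0, 0, 0]
    - [0, 0, 0, -4, 0, 0, 0]
    - [0, 0, 0, -4, 0, 0, 0]

```text
t: 21.48
eef_pos: [458.4, -29.8, 231.2]
tcp_rot: [3.14, -0.001, -3.021]
ft_force: [-3.3, 6.0, 5.2]
opening: 0.167
grip_force: 30.0
```

>>> jog_arm:
  motion:
    - [0, 0, 0, -2, 0, 0, 0]
    - [0, 0, 0, -2, 0, 0, 0]
    - [0, 0, 0, -2, 0, 0, 0]
    - [0, 0, 0, -2, 0, 0, 0]
    - [0, 0, 0, 0, 0, 0, 0]

```text
t: 22.1
eef_pos: [466.4, -28.8, 231.2]
tcp_rot: [3.14, -0.001, -3.021]
ft_force: [-2.5, 4.9, 4.6]
opening: 0.166
grip_force: 30.0
```

>>> jog_arm:
  motion:
    - [0, 0, 0, -1, 0, 0, 0]
    - [0, 0, 0, -1, 0, 0, 0]
    - [0, 0, 0, -1, 0, 0, 0]
    - [0, 0, 0, -1, 0, 0, 0]
    - [0, 0, 0, 0, 0, 0, 0]

```text
t: 22.72
eef_pos: [470.3, -28.4, 231.2]
tcp_rot: [3.14, -0.001, -3.021]
ft_force: [-2.3, 5.8, 3.7]
opening: 0.162
grip_force: 30.0
```

>>> jog_arm:
  motion:
    - [0, 0, 0, -1, 0, 0, 0]
    - [0, 0, 0, -1, 0, 0, 0]
    - [0, 0, 0, -1, 0, 0, 0]
    - [0, 0, 0, 0, 0, 0, 0]

```text
t: 23.22
eef_pos: [473.3, -28.0, 231.2]
tcp_rot: [3.14, -0.001, -3.021]
ft_force: [-3.0, 5.8, 4.9]
opening: 0.164
grip_force: 30.0
```

Travel is about 38.5 mm with no stop yet, so I'll keep pushing until it hits.

>>> jog_arm:
  motion:
    - [0, 0, 0, -1, 0, 0, 0]
    - [0, 0, 0, -1, 0, 0, 0]
    - [0, 0, 0, -1, 0, 0, 0]
    - [0, 0, 0, 0, 0, 0, 0]

```text
t: 23.72
eef_pos: [474.6, -27.8, 231.1]
tcp_rot: [3.14, -0.005, -3.021]
ft_force: [-14.0, 1.4, 12.4]
opening: 0.161
grip_force: 30.0
```

>>> jog_arm:
  motion:
    - [0, 0, 0, -1, 0, 0, 0]
    - [0, 0, 0, 0, 0, 0, 0]

```text
t: 23.98
eef_pos: [474.8, -27.8, 231.1]
tcp_rot: [3.14, -0.007, -3.02]
ft_force: [-18.8, -0.0, 16.0]
opening: 0.161
grip_force: 30.0
```

>>> jog_arm:
  motion:
    - [0, 0, 0, 0, 0, 0, 70]
    - [0, 0, 0, 0, 0, 0, 70]
    - [0, 0, 0, 0, 0, 0, 70]
    - [0, 0, 0, 0, 0, 0, 70]
    - [0, 0, 0, 0, 0, -30, 70]
    - [0, 0, 0, 0, 0, -40, 70]
    - [0, 0, 0, 0, 0, -40, 70]
    - [0, 0, 0, 50, 0, 0, 70]
    - [0, 0, 0, 0, 0, 0, 70]

```text
t: 25.1
eef_pos: [426.0, -34.1, 341.6]
tcp_rot: [-3.141, 0.0, -3.021]
ft_force: [1.0, -0.9, 0.0]
opening: 0.738
grip_force: 0.0
```

```bash
python3 look.py pics/e1.png; python3 - <<'E'
from h import *
P=cloud(env.read_camera("scene"));x,y,a=542.13,-20.38,.1186
Q=P-np.r_[x,y,0];ca,sa=np.cos(a),np.sin(a);C=np.stack([Q[...,0]*ca+Q[...,1]*sa,-Q[...,0]*sa+Q[...,1]*ca,Q[...,2]],-1)
m=(C[...,2]>160)&(C[...,2]<192)&(abs(C[...,0]+80)<60)&(abs(C[...,1])<30);print("knob",m.sum(),np.median(C[m],0))
E
```

```text
40 119 123.59837628953642 deck 122.47032385510556
0 117 123.45880161389732 deck 0
-20 116 123.4608678063762 deck 0
-40 118 123.78272926937007 deck 0
-60 112 123.09309352595199 deck 0
-70 104 120.81360523252624 deck 0
knob 57 [-66.91204001   3.36269088 177.52200494]
```

View pics/e1.png

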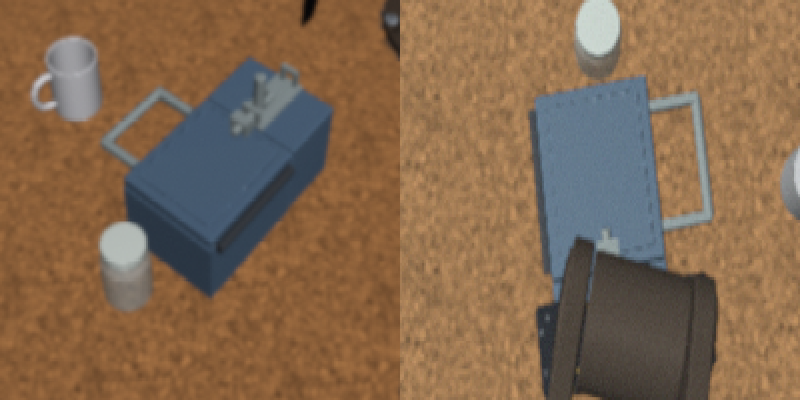

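The knob has moved forward to (260,85) in the left view. In the top view the bolt's end shows past the keeper at about (606,235). The lid lies flat and the gripper is clear of everything.

```bash
python3 -c "
from cell import env
print(env.job_done())"
```

```text
the job is handed in; nothing more can be done
None
```

I eased the lid fully shut under grip and slid the bolt home to its stop through the keeper. I then let go and handed the job in at about 25 s, with the mug, soap bottle and jar left alone.

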